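# Set a digital microscope's light base to darkfield

### The job

Get the digital microscope ready for darkfield: press the red rocker switch on its base over to switch the lamp on, and push the blue lever on the base's right side past the brightfield click, all the way to its far stop at darkfield. Just push them with the fingers: do not pinch the lever or force either control. Leave the dish under the microscope and the bottle, slide box and jar beside it as they stand.

Things in the scene. Friction and masses are not known exactly. Their poses are not given: they have to be found in the camera images.
- microscope: white digital microscope, fixed; light base 330 (x) by 300 (y) by 70 mm high. Origin on the bench under the base's centre; x from its front (operator) to the rear column, y to the operator's left, z up; yawed up to 20 degrees. Zoom tube with camera over the middle (x = 10 mm), 182 to 350 mm high, at most 60 mm either side with the column. Controls are at its right, clear of it from above
- lever_knob (a point): centre of the lever's blue thumb piece, 12 (microscope's x) by 20 (y) by 24 mm high, 47 mm above the bench, 22 mm out from the base's right side face, on a 9 mm steel stem; it slides along the microscope's x. Marks on the base's edge above it, front to rear: white dash = closed, white disc = brightfield, black disc with white rim = darkfield
- contrast_lever (a joint): lever travel in m: 0 = closed (front end of the slot; it starts within 3 mm of this), 0.020 = brightfield (first click), 0.040 = darkfield (rear end of the slot, hard stop). Grows as the lever is pushed along the microscope's +x. Spring detents at 0, 0.020 and 0.040: about 7 N takes it over each hump, and it stays where it clicks in
- switch_on_end (a point): on the top face of the red rocker near its rear (on) end, by a white dot, 10 mm behind its pivot: about 83 mm above the bench when off, 79 mm when on. The rocker is 27 mm long (microscope's x) by 19 mm wide, in a black bezel 34 by 26 mm, top 73 mm above the bench, at the base's front right corner (pivot at microscope x = -126, y = -120 mm)
- lamp_switch (a joint): angle of the rocker in rad: 0 = off (rear end up), 0.4 = on (rear end down). Pressing the rear end straight down with about 4 N flips it over centre at 0.2, and it stays over
- culture_dish: shallow round culture dish, amber gel with a pale rim, 61 mm across, 15 mm high, lying on the stage plate (74 mm above the bench) under the zoom tube; origin at the centre of its underside. Leave alone
- dropper_bottle: amber glass dropper bottle with black cap and rubber bulb, 36 mm across, 97 mm high, standing on the bench to the right of the base; origin at the centre of its underside. Leave alone
- slide_box: closed box for glass slides, blue with white lid, 83 by 50 by 33 mm high, on the bench to the right of the base; origin at the centre of its underside. Leave alone
- specimen_jar: clear specimen jar with yellow lid, 62 mm across, 65 mm high, on the bench to the left of the base; origin at the centre of its underside. Leave alone

How it is judged:
By the outcome, as a careful person would: the job done as asked, in the order asked, and still so for the second after the job is handed in, with the robot touching nothing.
It also fails if it takes over 42 s, if anything falls off the work surface, if the arm or the gripper's body presses on something with over 40 N, if the wrist force passes 120 N, or if a joint passes its speed limit or range.

### The arm

A 6-joint arm with a two-finger parallel gripper is mounted at the origin on the work surface. World frame = base frame: x ahead of the robot, y to its left, z up, the work surface at z = 0. Lengths are in m, angles in rad, forces in N, time in s.
With the tool pointing down it reaches from about 0.325 to 0.775 m from the base axis. Payload 5.5 kg.
Tool frame: the origin (TCP) lies at the very end of the fingers, on their centre line; the grasp point (between the pads) lies 19 mm behind it; z points along the fingers, y is the direction in which the jaws open and shut (so a half turn about z gives the same grasp; the last joint's range is limited). The gripper opens to 88 mm and grips with 3 to 60 N. Pads are 20 mm wide; open, the fingers measure 115 mm over their backs; the gripper's body (75 mm by 178 mm) begins 61 mm behind the grasp point.
Start: joints at [1.056, 0.091, 1.231, -0, 1.82, -0.057], TCP at [0.265, 0.538, 0.223] pointing down, gripper open.
Joint ranges: [-2.87, 2.87], [-0.86, 2.18], [0.17, 2.46], [-1.51, 4.65], [0.06, 2.69], [-2.65, 2.65]. Speed limits (rad/s): [2.57, 2.57, 3.01, 3.14, 3.14, 3.14].

### API

Orientations are given as [roll, pitch, yaw] about the fixed x, y, z axes, in that order (R = Rz(yaw) Ry(pitch) Rx(roll)).
In Python, from cell import * gives the robot as it stands. The module is installed in compiled form; this text tells all that it offers.
- The arm moves only by the tool carry_out, never from a script. Its argument "commands" is one flat list of numbers, 5 for each row, row after row: the opening, from -1 (shut) to 1 (fully open), so that 0 is half open, then the shift along the tool's x, y, z in cm, then the turn about the tool's z in rad. A call has 1 to 8 rows; each row is the pose to reach, as a shift and turn from the pose commanded when the call began, along the tool's axes at that moment; what a row does not reach only later rows make up. A row lasts 1/8 s, in which the tool goes at most 62.5 mm and 10.7 degrees, less where a joint would pass 70% of its speed; a pose out of reach is approached as far as the arm can. A call with a gripper value outside its range is refused whole. The fingers move at their own pace and stop on an object; the grip force is fixed at half the most. Time passes only in rows, so rows that repeat a pose let the fingers close. It gives the time, the measured TCP pose, the force and the opening at its end, in the units of the state.
- state(): the state, without advancing time (a new reading comes with each control period).
- capture(name): name is "scene" or "top"; returns the picture (420x560x3 uint8, red, green, blue); there is no depth.
- camera_info(name): a dict with "camera_matrix" (3x3 intrinsics, pixels), "position" and "attitude" of the camera in the world. Camera axes: x right, y up, looking along -z (the intrinsics and any distortion apply to the point x, -y, -z); pixel columns grow to the right and rows downward; lengths in m; the calibration is good to about 2 mm. A picture is of the moment at which its call begins. camera_info takes no time and is no camera call.
- sign_off(): hands the job in, once; it reports no verdict.
Trained networks look in the newest picture that a camera, given by its name, has taken for a name from the list of things; names that differ only in an ending like _2 or _b are one class to them, and where a whole thing is asked for, a point or a joint stands for the part that bears it (a point fixed in the world has none). Each returns a list of dicts, best first, with "confidence" (0 to 1); they miss things now and then, are a little off and sometimes report something else, mostly with a low value. They report only what shows in the picture. A call takes as long as a camera call.
- spot_in(camera, name): "box" ([centre column, centre row, width, height] in pixels, round what is visible of it).
The state is a dict: "time_s": time; "joints": joint angles; "joint_velocities": joint speeds; "effort": joint torques, N m; "tool_pos": TCP position; "eef_rot": TCP orientation; "ft_force": force on the tool from outside, world axes, zero at the start; "wrist_torque": the same for the moment, N m; "grip_width": finger opening in m.
Only numpy, scipy, OpenCV 4.12 (cv2) and the standard library are available. Lean on these libraries where they do the work, as an engineer would, in place of code of your own. Each camera call takes 0.05 s, during which the arm holds its last target.

## Working session

There is one attempt and no reset: what is moved stays moved. The work goes in short steps, Python scripts to look and compute and a tool call to move; the robot and the scene stay as the last step left them, time stands still between calls to the robot, and variables do not carry over. Pictures are saved under pics/ and viewed, and the job is handed in when it is done.

Besides the shell and the picture viewer there is one more tool, called after "Call:" as name(argument=value, ...) on one line, values as JSON. carry_out: Moves the arm, as the interface text tells. Its arguments: {"type":"object","properties":{"commands":{"type":"array","items":{"type":"number"}}},"required":["commands"]}

```bash
mkdir -p pics; python3 - <<'E'
from cell import *
import cv2
for n in ("scene","top"):
    im=capture(n); cv2.imwrite(f"pics/{n}0.png",im[:,:,::-1]); print(n,camera_info(n))
    for k in ("microscope","lever_knob","switch_on_end","dropper_bottle","slide_box","culture_dish","specimen_jar"):
        print(k,[(r["confidence"],r["box"]) for r in spot_in(n,k)[:2]])
print(state())
E
```

```text
scene {'camera_matrix': array([[457.47041909,   0.        , 283.57265834],
       [  0.        , 457.47041909, 213.96194591],
       [  0.        ,   0.        ,   1.        ]]), 'position': array([ 1.28742713, -0.2446598 ,  0.80225746]), 'attitude': array([0.82539715, 0.0060667 , 1.14889949])}
microscope [(0.68, [303.1, 222.5, 175.5, 201.3])]
lever_knob [(0.45, [223.2, 245.9, 15.1, 10.9])]
switch_on_end []
dropper_bottle [(0.78, [169.8, 288.0, 23.3, 42.2])]
slide_box [(0.56, [159.9, 242.1, 23.9, 38.0]), (0.4, [302.4, 223.0, 177.7, 206.2])]
culture_dish [(0.66, [297.1, 238.5, 27.8, 22.0])]
specimen_jar [(0.56, [360.6, 200.9, 25.3, 30.3])]
top {'camera_matrix': array([[443.5536659 ,   0.        , 274.32440203],
       [  0.        , 443.5536659 , 210.1356026 ],
       [  0.        ,   0.        ,   1.        ]]), 'position': array([0.3397019 , 0.08174803, 1.07737557]), 'attitude': array([ 2.17667977e-01, -8.38211988e-04, -1.60508708e+00])}
microscope [(0.68, [274.9, 159.9, 143.9, 194.4])]
lever_knob [(0.74, [277.0, 160.8, 143.6, 193.6]), (0.52, [339.8, 207.0, 12.8, 5.2])]
switch_on_en
[... 232 characters left out ...]
1.6])]
{'time_s': 0.8, 'joints': array([ 1.05629443e+00,  9.10514273e-02,  1.23068368e+00, -1.31861876e-05,
        1.81977700e+00, -5.67098130e-02]), 'joint_velocities': array([-2.07651521e-03,  6.00066270e-05,  1.24941823e-03, -8.48859013e-05,
        9.16465903e-04,  6.17445720e-04]), 'effort': array([ 7.58406932e-04, -4.46129429e+01, -4.06487489e+01,  6.97209989e-02,
        1.89134380e-02,  3.46239048e-06]), 'tool_pos': array([0.2652035 , 0.53823319, 0.22266954]), 'eef_rot': array([3.14151296e+00, 1.73240788e-05, 2.68379732e+00]), 'ft_force': array([ 0.58127805, -0.86709972,  0.76444651]), 'wrist_torque': array([ 0.06693376, -0.01924674,  0.02044845]), 'grip_width': 0.08809210925040221}
```

View pics/scene0.png

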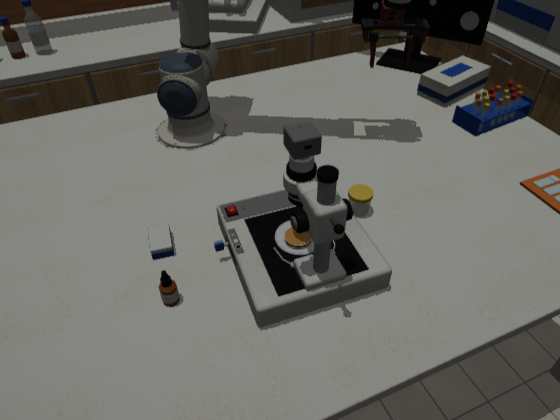

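View pics/top0.png

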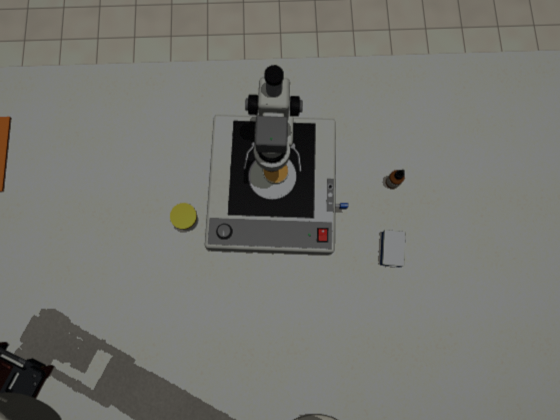

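```bash
python3 - <<'E'
import cv2
a=cv2.imread("pics/top0.png")[110:310,180:440]; cv2.imwrite("pics/top0z.png",cv2.resize(a,None,fx=3,fy=3,interpolation=cv2.INTER_CUBIC))
a=cv2.imread("pics/scene0.png")[180:340,140:400]; cv2.imwrite("pics/scene0z.png",cv2.resize(a,None,fx=3,fy=3,interpolation=cv2.INTER_CUBIC))
E
```

```text
(no output)
```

View pics/top0z.png

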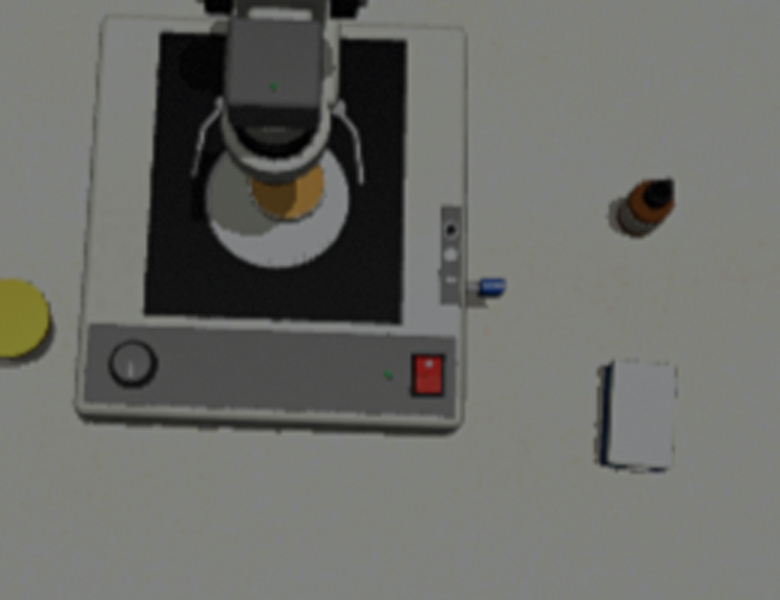

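View pics/scene0z.png

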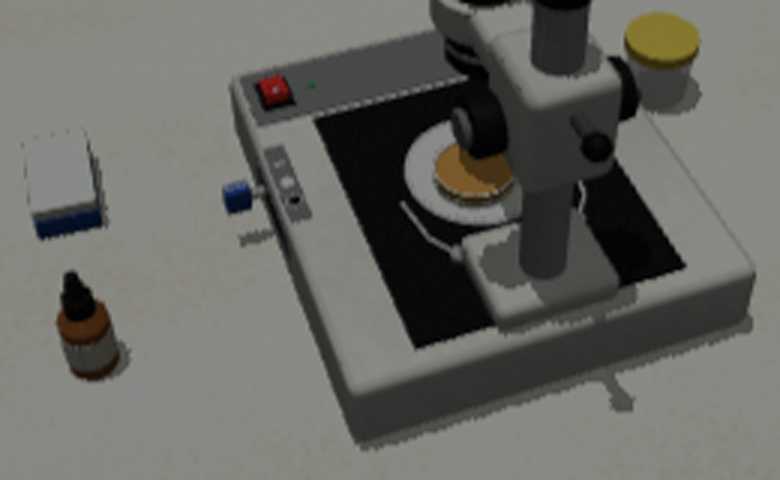

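The top view shows the red rocker at about (323,235) with its white dot at (323,231), and the blue knob at (344,206). The bottle is at (395,179) and the slide box at (391,248). In the scene view the knob is at (219,246) and the dot at (231,210). Next I'll fit the microscope's pose.

```bash
cat > h.py <<'E'
import numpy as np
from cell import *
from scipy.spatial.transform import Rotation as R
from scipy.optimize import least_squares
def proj(n,P):
    c=camera_info(n); q=R.from_euler('xyz',c["attitude"]).inv().apply(np.atleast_2d(P)-c["position"])
    K=c["camera_matrix"]; q=q*[1,-1,-1]
    return (q@K.T)[:,:2]/q[:,2:]
def ray(n,uv,z):
    c=camera_info(n);K=c["camera_matrix"]
    d=np.linalg.inv(K)@[*uv,1]; d=R.from_euler('xyz',c["attitude"]).apply(d*[1,-1,-1])
    return c["position"]+d*(z-c["position"][2])/d[2]
E
python3 - <<'E'
from h import *
t=lambda u,v:(u/3+180-.33,v/3+110-.33); s=lambda u,v:(u/3+140-.33,v/3+180-.33)
F=[("top",t(429,364),(-.116,-.120,.083)),("top",t(428,375),(-.126,-.12,.079)),("scene",s(275,90),(-.116,-.12,.083)),
("top",t(465,29),(.165,-.15,.068)),("top",t(102,17),(.165,.15,.068)),("top",t(77,412),(-.165,.15,.066)),("top",t(463,428),(-.165,-.15,.066)),
("scene",s(362,446),(.165,-.15,0)),("scene",s(752,330),(.165,.15,0))]
def P(p,m):
    c,s_=np.cos(p[2]),np.sin(p[2]); m=np.array(m); return np.array([p[0]+c*m[0]-s_*m[1],p[1]+s_*m[0]+c*m[1],m[2]])
def f(p): return np.concatenate([(proj(n,P(p,m))[0]-uv) for n,uv,m in F])
r=least_squares(f,[.45,.1,0],loss='soft_l1'); p=r.x; print(p,np.degrees(p[2])); print(f(p).reshape(-1,2).round(1))
def g(x): q=P(p,(x[0],x[1],.047)); return np.concatenate([proj("top",q)[0]-t(491,287),proj("scene",q)[0]-s(237,197)])
k=least_squares(g,[-.03,-.17]); print("knob m",k.x,P(p,(*k.x,.047)),k.fun)
for n,uv in (("top",t(491,287)),("scene",s(237,197))): print(ray(n,uv,.047))
for n,uv in (("top",t(429,364)),("scene",s(275,90))): print("dot",ray(n,uv,.083))
print("dot model",P(p,(-.116,-.12,.083)))
for z,uv in ((.097,t(658,190)),(.0,t(632,225)),(.033,t(612,362)),(.033,t(672,466)),(.033,t(676,366)),(.033,t(612,462))): print(ray("top",uv,z))
E
```

```text
[ 0.6332751   0.07798611 -0.06638038] -3.8033155481695244
[[-0.4 -1. ]
 [-0.3 -0.1]
 [ 0.2 -0.3]
 [ 0.3 -1.3]
 [-1.4 -1. ]
 [-1.9  1.6]
 [ 0.4  0.5]
 [-2.3  1.8]
 [-2.2 -1.1]]
knob m [-0.04833111 -0.1727958 ] [ 0.5735886  -0.09122325  0.047     ] [-0.25976791 -0.01458627 -0.23676488  0.06643961]
[ 0.57353182 -0.09184014  0.047     ]
[ 0.57361395 -0.09066895  0.047     ]
dot [ 0.50718466 -0.03476532  0.083     ]
dot [ 0.51031324 -0.0348652   0.083     ]
dot model [ 0.50957078 -0.03405514  0.083     ]
[ 0.63425153 -0.21697732  0.097     ]
[ 0.63353816 -0.22178527  0.        ]
[ 0.51224419 -0.18630888  0.033     ]
[ 0.42831262 -0.22602657  0.033     ]
[ 0.50728725 -0.23691841  0.033     ]
[ 0.43303415 -0.17936118  0.033     ]
```

```bash
cat >> h.py <<'E'
M=np.array([.6333,.0780,-.0664])
def W(mx,my,z): c,s=np.cos(M[2]),np.sin(M[2]); return np.array([M[0]+c*mx-s*my,M[1]+s*mx+c*my,z])
def tm(p): 
    c,s=np.cos(M[2]),np.sin(M[2]); d=np.array(p)-[M[0],M[1],0]; return np.array([c*d[0]+s*d[1],-s*d[0]+c*d[1],d[2]])*1000
def rel(T,pos=None,rot=None):
    s=state(); pos=s["tool_pos"] if pos is None else pos; rot=s["eef_rot"] if rot is None else rot
    return (R.from_euler('xyz',rot).inv().apply(np.atleast_2d(T)-pos)*100).round(2)
E
python3 - <<'E'
from h import *
print(rel([[.29,.45,.223],[.325,.325,.223],[.36,.2,.223],[.38,.1,.223],[.4,0,.223],W(-.108,-.12,.223),W(-.108,-.12,.1)]))
E
```

```text
[[-6.120e+00 -6.820e+00 -3.000e-02]
 [-1.479e+01 -1.648e+01 -3.000e-02]
 [-2.345e+01 -2.615e+01 -3.000e-02]
 [-2.967e+01 -3.424e+01 -4.000e-02]
 [-3.588e+01 -4.232e+01 -4.000e-02]
 [-4.795e+01 -4.023e+01 -4.000e-02]
 [-4.795e+01 -4.023e+01  1.226e+01]]
```

Call:
carry_out(commands=[-1,-3,-3.4,0,0.15,-1,-6.1,-6.8,0,0.3,-1,-9,-10,0,0.45,-1,-12,-13.3,0,0.6,-1,-15,-16.5,0,0.75,-1,-18,-20,0,0.9,-1,-21,-23.2,0,1.05,-1,-23.5,-26.1,0,1.18])

```text
time_s: 1.8
tool_pos: [0.3609, 0.1988, 0.2229]
eef_rot: [3.141, -0.0, 1.499]
ft_force: [0.3, 0.1, 0.4]
grip_width: 0.0112
```

```bash
python3 - <<'E'
from h import *
s=state(); print(s["time_s"],s["tool_pos"],s["eef_rot"],s["joints"],s["grip_width"],s["ft_force"])
print(rel([[.38,.1,.223],[.4,0,.223],W(-.108,-.12,.223),W(-.108,-.12,.1)]), "yaw err",s["eef_rot"][2]-(M[2]+np.pi/2))
E
```

```text
1.8 [0.36087363 0.19876485 0.22289177] [ 3.14077106e+00 -2.70977378e-04  1.49889625e+00] [ 4.20955720e-01 -4.19055844e-01  1.68593884e+00 -1.57166530e-04
  1.87385763e+00  4.92808944e-01] 0.011179162519132358 [0.3449383  0.09086382 0.41391517]
[[-9.710e+00  2.620e+00 -1.000e-02]
 [-1.954e+01  5.330e+00 -1.000e-02]
 [-2.215e+01  1.731e+01 -0.000e+00]
 [-2.215e+01  1.730e+01  1.230e+01]] yaw err -0.005500081632554332
```

Call:
carry_out(commands=[-1,-5,1.3,0,0,-1,-9.7,2.6,0,0,-1,-14.5,4,0,0,-1,-19.5,5.3,0,0,-1,-20.5,9.5,0,0,-1,-21.4,13.5,2,0,-1,-22.1,17.3,6,0,-1,-22.1,17.3,11,0])

```text
time_s: 2.8
tool_pos: [0.5204, -0.0327, 0.1115]
eef_rot: [3.14, 0.0, 1.503]
ft_force: [0.3, 0.2, 0.6]
grip_width: 0.0004
```

```bash
python3 - <<'E'
from h import *
import cv2
s=state(); print(s["time_s"],s["tool_pos"],tm(s["tool_pos"]),s["eef_rot"],s["grip_width"],s["ft_force"])
print(rel([W(-.108,-.12,.1)]))
for n in("scene","top"):
    im=capture(n)[:,:,::-1]; cv2.imwrite(f"pics/{n}1.png",im)
a=cv2.imread("pics/top1.png")[110:310,240:440];b=cv2.imread("pics/scene1.png")[120:320,140:340]
cv2.imwrite("pics/z1.png",cv2.resize(np.hstack([a,b]),None,fx=2,fy=2,interpolation=cv2.INTER_CUBIC))
E
```

```text
2.8 [ 0.52041024 -0.03269207  0.11145805] [-105.29643318 -117.93851078  111.45805374] [3.14040232e+00 1.51074291e-04 1.50280146e+00] 0.0003951074873134608 [0.32064325 0.17577376 0.55878602]
[[-0.21 -0.27  1.15]]
```

View pics/z1.png

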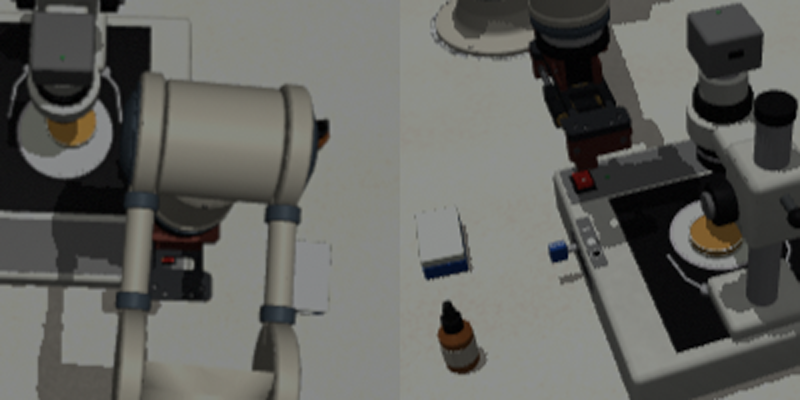

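```bash
python3 - <<'E'
from h import *
import cv2
s=state(); u=proj("scene",s["tool_pos"])[0];print(u,s["tool_pos"],proj("scene",W(-.116,-.12,.083)))
a=cv2.imread("pics/scene1.png")[130:270,190:330].copy()
a=cv2.resize(a,None,fx=4,fy=4,interpolation=cv2.INTER_CUBIC)
a=cv2.convertScaleAbs(a,alpha=1.6)
cv2.drawMarker(a,tuple(int(x) for x in ((u-[190,130])*4)),(0,255,0),0,16)
cv2.imwrite("pics/z1b.png",a)
E
```

```text
[232.54047511 203.28360166] [ 0.51515367 -0.03163578  0.10564008] [[231.56789709 209.38434907]]
```

View pics/z1b.png

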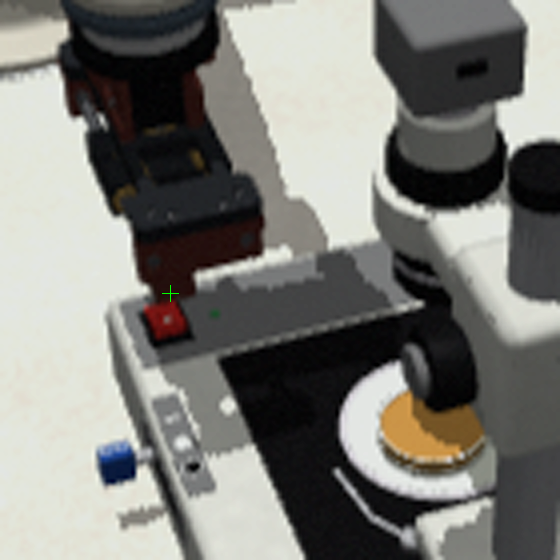

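The zoomed view has the closed fingertips just above the rocker, around (232,203), where the measured TCP projects. Next I'll press down in small steps.

```bash
python3 - <<'E'
from h import *
s=state(); print(tm(s["tool_pos"]),s["joint_velocities"].round(3)); print(rel([W(-.109,-.12,.079)]))
E
```

```text
[-110.61150391 -117.23332988  105.6400837 ] [ 0.004 -0.059 -0.095 -0.001  0.072  0.001]
[[-0.28  0.19  2.66]]
```

Call:
carry_out(commands=[-1,-0.2,0,0,0,-1,-0.2,0,0,0,-1,-0.2,0,0,0])

```text
time_s: 3.28
tool_pos: [0.5193, -0.0339, 0.1153]
eef_rot: [3.137, 0.0, 1.504]
ft_force: [0.3, 0.2, 0.2]
grip_width: 0.0006
```

```bash
python3 - <<'E'
from h import *
s=state(); print(tm(s["tool_pos"]),s["joint_velocities"].round(3),s["ft_force"]); print(rel([W(-.109,-.12,.079)]))
E
```

```text
[-106.2999164  -119.22876347  115.32506511] [ 0.001  0.007  0.012 -0.002 -0.004 -0.001] [0.34793062 0.16688947 0.19397543]
[[-0.08 -0.29  3.63]]
```

Call:
carry_out(commands=[-1,0,-0.1,1,0,-1,0,-0.2,2,0,-1,0,-0.2,2,0,-1,0,-0.2,2,0])

```text
time_s: 3.78
tool_pos: [0.5162, -0.0337, 0.0924]
eef_rot: [-3.141, -0.0, 1.504]
ft_force: [-0.3, -0.4, 0.0]
grip_width: 0.0005
```

```bash
python3 - <<'E'
from h import *
s=state(); print(tm(s["tool_pos"]),s["joint_velocities"].round(3),s["ft_force"]); print(rel([W(-.109,-.12,.079)]))
E
```

```text
[-109.43054928 -119.19479651   92.39687587] [ 0.002 -0.003 -0.011 -0.    -0.002 -0.001] [-0.27575901 -0.40085871  0.02065083]
[[-0.08  0.04  1.34]]
```

Call:
carry_out(commands=[-1,-0.05,0,0.4,0,-1,-0.05,0,0.8,0,-1,-0.05,0,1,0,-1,-0.05,0,1.1,0,-1,-0.05,0,1.2,0,-1,-0.05,0,1.3,0,-1,-0.05,0,1.4,0,-1,-0.05,0,1.4,0])

```text
time_s: 4.78
tool_pos: [0.5164, -0.0342, 0.0789]
eef_rot: [3.141, 0.0, 1.504]
ft_force: [0.4, -0.7, 4.5]
grip_width: 0.0003
```

```bash
python3 - <<'E'
from h import *
s=state(); print(tm(s["tool_pos"]),s["ft_force"])
E
```

```text
[-109.17035517 -119.74256846   78.87271251] [ 0.41711621 -0.70363798  4.5371173 ]
```

Call:
carry_out(commands=[-1,0,0,-1,0,-1,0,0,-4,0,-1,0,-4,-7,0,-1,0,-8,-7,0,-1,0,-10,-7,0,-1,0,-10,-7,0])

```text
time_s: 5.52
tool_pos: [0.4159, -0.0274, 0.1491]
eef_rot: [3.141, 0.0, 1.504]
ft_force: [-0.2, -0.0, 0.5]
grip_width: 0.0003
```

```bash
python3 - <<'E'
from h import *
import cv2
im=capture("scene")[:,:,::-1]; cv2.imwrite("pics/scene2.png",im)
a=cv2.imread("pics/scene0.png")[195:260,205:270];b=cv2.imread("pics/scene2.png")[195:260,205:270]
cv2.imwrite("pics/z2.png",cv2.convertScaleAbs(cv2.resize(np.hstack([a,b]),None,fx=6,fy=6,interpolation=cv2.INTER_CUBIC),alpha=1.5))
s=state(); print(tm(s["tool_pos"]),s["ft_force"],s["time_s"])
E
```

```text
[-209.31309698 -119.6530478   148.9136631 ] [-0.87354399 -0.22688823 -0.13338585] 5.575
```

View pics/z2.png

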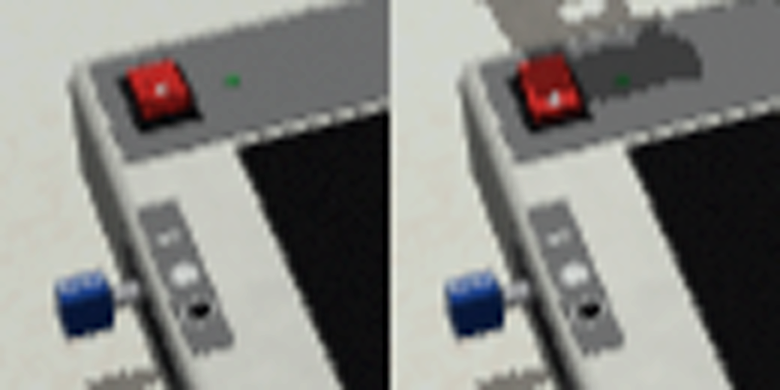

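Compared with before, the dot end is now down and the front end up, so the rocker is over. Next is the lever.

```bash
python3 - <<'E'
from h import *
print(W(-.095,-.174,.04),rel([W(-.15,-.174,.149),W(-.095,-.174,.149),W(-.095,-.174,.04)]))
E
```

```text
[ 0.52696424 -0.0893132   0.04      ] [[-5.43  5.93 -0.  ]
 [-5.43 11.43  0.  ]
 [-5.43 11.43 10.9 ]]
```

Call:
carry_out(commands=[-1,-2.7,3,0,0,-1,-5.4,6,0,0,-1,-5.4,9,0,0,-1,-5.4,11.4,0,0,-1,-5.4,11.4,4,0,-1,-5.4,11.4,8,0,-1,-5.4,11.4,10.8,0,-1,-5.4,11.4,10.8,0])

```text
time_s: 6.58
tool_pos: [0.5252, -0.0886, 0.0372]
eef_rot: [-3.135, -0.001, 1.504]
ft_force: [-0.9, 0.8, 0.2]
grip_width: -0.0
```

Call:
carry_out(commands=[-1,0,0,0,0,-1,0,0,0,0,-1,0,0,0,0])

```text
time_s: 6.95
tool_pos: [0.5274, -0.0892, 0.0421]
eef_rot: [3.139, 0.0, 1.504]
ft_force: [0.4, 0.2, -0.4]
grip_width: 0.0003
```

```bash
python3 - <<'E'
from h import *
import cv2
s=state(); print(tm(s["tool_pos"]),s["ft_force"],s["time_s"]); print(rel([W(-.068,-.174,.04),W(-.028,-.174,.04)]))
im=capture("scene")[:,:,::-1]; cv2.imwrite("pics/scene3.png",im)
a=im[170:270,190:290]
cv2.imwrite("pics/z3.png",cv2.convertScaleAbs(cv2.resize(a,None,fx=6,fy=6,interpolation=cv2.INTER_CUBIC),alpha=1.5))
E
```

```text
[ -94.53310483 -173.84656078   42.05216495] [ 0.39656633  0.15501944 -0.40644302] 6.95
[[-0.01  2.65  0.21]
 [-0.01  6.65  0.22]]
```

View pics/z3.png

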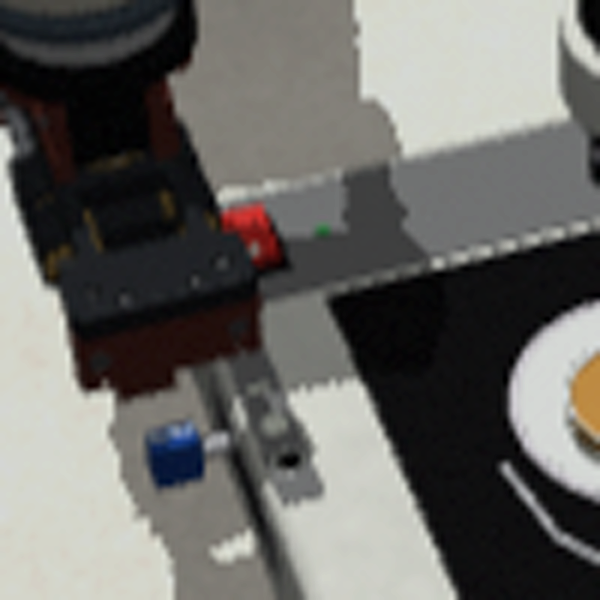

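Call:
carry_out(commands=[-1,0,0.8,0.1,0,-1,0,1.6,0.1,0,-1,0,2.2,0.1,0,-1,0,2.5,0.1,0,-1,0,2.8,0.1,0,-1,0,3.1,0.1,0,-1,0,3.4,0.1,0,-1,0,3.4,0.1,0])

```text
time_s: 8.0
tool_pos: [0.5604, -0.0913, 0.0396]
eef_rot: [-3.141, 0.0, 1.504]
ft_force: [-1.7, 0.2, 0.4]
grip_width: 0.0003
```

```bash
python3 - <<'E'
from h import *
import cv2
s=state(); print(tm(s["tool_pos"]),s["ft_force"],s["time_s"]); print(rel([W(-.028,-.174,.04)]))
im=capture("scene")[:,:,::-1]
a=im[190:290,190:290]
cv2.imwrite("pics/z4.png",cv2.convertScaleAbs(cv2.resize(a,None,fx=6,fy=6,interpolation=cv2.INTER_CUBIC),alpha=1.5))
E
```

```text
[ -61.46101737 -173.76422836   39.56834569] [-1.7281939   0.15478918  0.42851953] 8.0
[[-0.02  3.35 -0.05]]
```

View pics/z4.png

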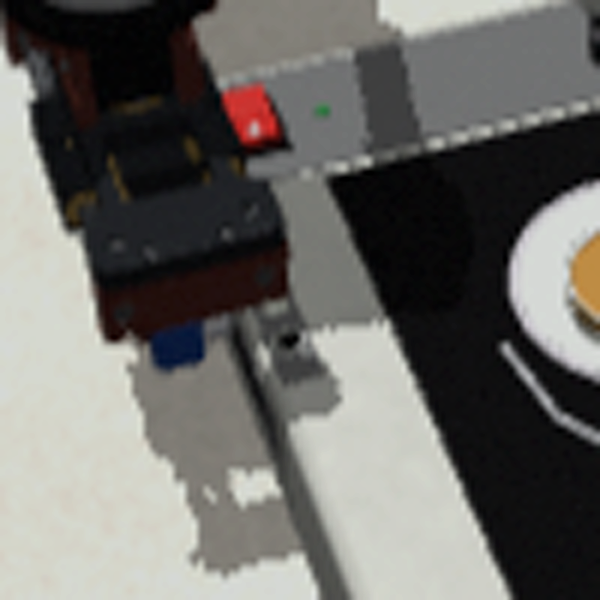

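Call:
carry_out(commands=[-1,0,0.4,0,0,-1,0,0.8,0,0,-1,0,1.2,0,0,-1,0,1.6,0,0,-1,0,1.9,0,0,-1,0,2.2,0,0,-1,0,2.5,0,0,-1,0,2.5,0,0])

```text
time_s: 9.05
tool_pos: [0.5848, -0.0929, 0.0396]
eef_rot: [-3.139, -0.0, 1.504]
ft_force: [-5.2, 0.3, 2.7]
grip_width: 0.0003
```

```bash
python3 - <<'E'
from h import *
import cv2
s=state(); print(tm(s["tool_pos"]),s["ft_force"],s["time_s"]); print(rel([W(-.028,-.174,.04)]))
im=capture("scene")[:,:,::-1]
a=im[190:290,190:290]
cv2.imwrite("pics/z5.png",cv2.convertScaleAbs(cv2.resize(a,None,fx=6,fy=6,interpolation=cv2.INTER_CUBIC),alpha=1.5))
E
```

```text
[ -37.03252974 -173.78595155   39.6481004 ] [-5.16138977  0.3149153   2.70937326] 9.05
[[-0.02  0.9  -0.04]]
```

View pics/z5.png

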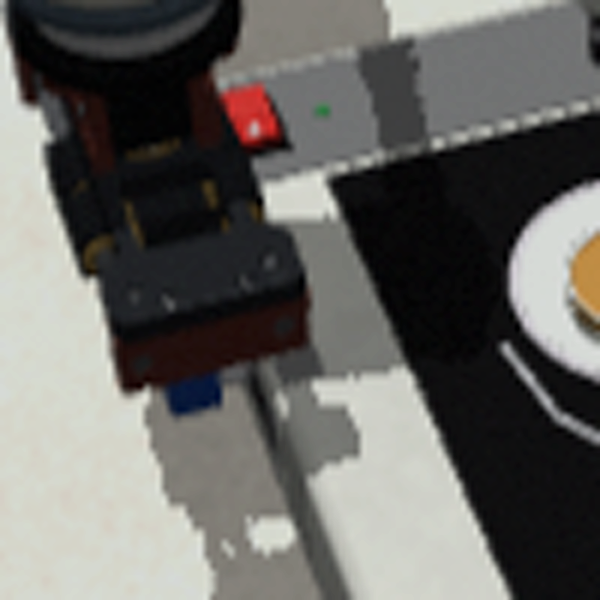

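Call:
carry_out(commands=[-1,0,0.3,0,0,-1,0,0.6,0,0,-1,0,0.8,0,0,-1,0,0.8,0,0,-1,0,0.8,0,0])

```text
time_s: 9.72
tool_pos: [0.5936, -0.0935, 0.0395]
eef_rot: [3.142, -0.0, 1.504]
ft_force: [0.7, 0.9, 0.1]
grip_width: 0.0002
```

Call:
carry_out(commands=[-1,0,0.1,0,0,-1,0,0.2,0,0,-1,0,0.2,0,0])

```text
time_s: 10.1
tool_pos: [0.5956, -0.0936, 0.0397]
eef_rot: [3.141, 0.0, 1.504]
ft_force: [0.2, 0.1, -0.2]
grip_width: 0.0001
```

```bash
python3 - <<'E'
from h import *
import cv2
s=state(); print(tm(s["tool_pos"]),s["ft_force"],s["time_s"])
im=capture("scene")[:,:,::-1]
for x in(-.0483,-.0083,-.0283): print(proj("scene",W(x,-.1728,.047)))
a=im[190:290,190:290]
cv2.imwrite("pics/z6.png",cv2.convertScaleAbs(cv2.resize(a,None,fx=6,fy=6,interpolation=cv2.INTER_CUBIC),alpha=1.8))
E
```

```text
[ -26.25275276 -173.76659132   39.65489096] [ 0.21711816  0.13899165 -0.23490805] 10.1
[[218.44418304 245.41723829]]
[[222.96970325 257.76986106]]
[[220.67642829 251.51025794]]
```

View pics/z6.png

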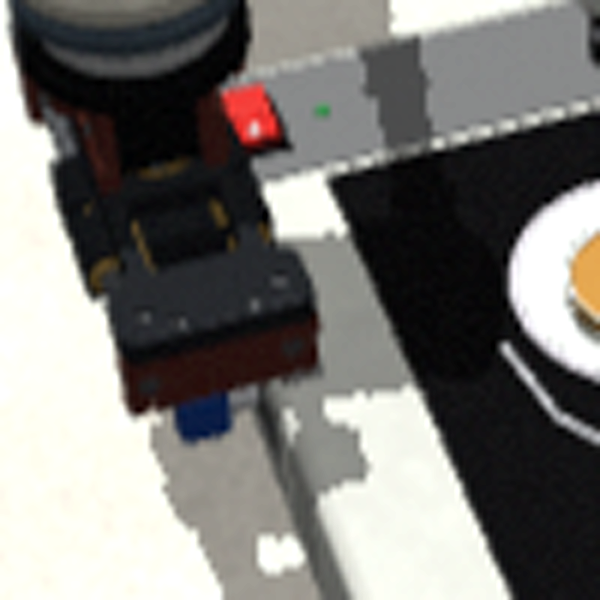

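Call:
carry_out(commands=[-1,0,0.1,0,0,-1,0,0.2,0,0,-1,0,0.2,0,0])

```text
time_s: 10.52
tool_pos: [0.5975, -0.0938, 0.0396]
eef_rot: [-3.142, -0.0, 1.504]
ft_force: [-0.7, 0.1, 0.7]
grip_width: 0.0005
```

Call:
carry_out(commands=[-1,0,-2,0,0,-1,0,-5,0,0,-1,0,-7,-4,0,-1,0,-9,-8,0,-1,0,-13,-11,0,-1,0,-17,-11,0,-1,0,-20,-11,0,-1,0,-20,-11,0])

```text
time_s: 11.52
tool_pos: [0.3973, -0.0804, 0.1503]
eef_rot: [3.139, 0.0, 1.503]
ft_force: [0.5, -0.2, 0.6]
grip_width: 0.0005
```

```bash
python3 - <<'E'
from h import *
import cv2
im=capture("scene")[:,:,::-1]; cv2.imwrite("pics/scene7.png",im)
tp=capture("top")[:,:,::-1]; cv2.imwrite("pics/top7.png",tp)
s=state(); print(s["tool_pos"],s["ft_force"],s["time_s"])
print([(r["confidence"],r["box"]) for n in("scene","top") for r in spot_in(n,"lever_knob")], proj("top",W(-.0083,-.1728,.047)))
a=im[190:290,190:290]
o=cv2.resize(np.hstack([cv2.imread("pics/scene0.png")[190:290,200:265],im[190:290,200:265],tp[170:270,300:365]]),None,fx=4,fy=4,interpolation=cv2.INTER_CUBIC)
cv2.imwrite("pics/z7.png",cv2.convertScaleAbs(o,alpha=1.7))
E
```

```text
[ 0.39845621 -0.08050113  0.14990642] [ 1.3182942   0.0998199  -0.11098623] 11.625
[(0.65, [224.4, 257.9, 9.7, 6.0])] [[343.04920246 189.10669238]]
```

View pics/z7.png

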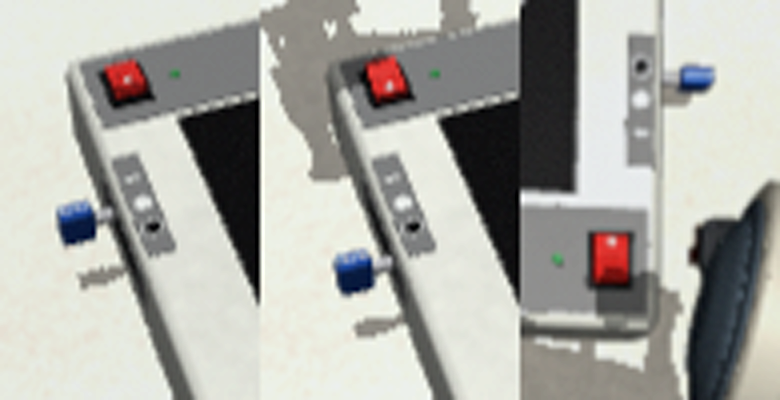

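View pics/scene7.png

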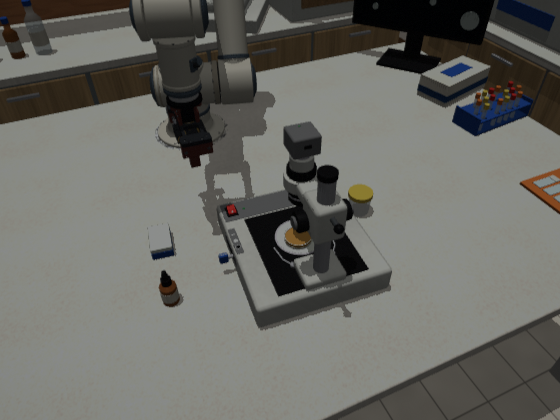

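```bash
python3 - <<'E'
from h import *
import cv2
def cen(f,x0,y0,x1,y1):
    a=cv2.imread(f)[y0:y1,x0:x1].astype(float); w=np.clip(a[:,:,0]-a[:,:,2]-15,0,None)
    ys,xs=np.mgrid[y0:y1,x0:x1]; return np.array([(w*xs).sum(),(w*ys).sum()])/w.sum()
for n,b in (("top",(330,180,360,220)),("scene",(205,235,235,270))):
    for i in "07":
        uv=cen(f"pics/{n}{i}.png",*b); print(n,i,uv,tm(ray(n,uv,.047)))
E
```

```text
top 0 [343.46337702 205.04703161] [ -47.6478775  -173.73476353   47.        ]
top 7 [343.60542169 188.91490964] [  -7.77910375 -174.13777965   47.        ]
scene 0 [218.72732558 244.45116279] [ -51.00832593 -171.44379685   47.        ]
scene 7 [223.1312095  256.80237581] [ -10.95232397 -171.73092154   47.        ]
```

Both cameras measure 40 mm of knob travel (39.9 and 40.1), which is the full range to darkfield. The rocker is over, and the other things stand where they were.

```bash
python3 -c "
from cell import *
print(sign_off())"
```

```text
the job is handed in; nothing more can be done
None
```

The lamp switch is on and the contrast lever is at its darkfield stop. I did them in that order, with the fingers closed and only pushing. I handed the job in at about 11.6 s; `sign_off()` gave no verdict.

- **Lamp switch:** I pressed the rocker's rear end down to z ≈ 79 mm, reading about 4.5 N. After I backed away, the picture showed the white-dot end down and the front end up.
- **Lever:** I pushed the knob past the brightfield click and felt the last hump (about 5 N, then no force). After I backed off, its measured travel was 39.9 mm in the top view and 40.1 mm in the scene view, the full 40 mm. I did not press it against the hard stop. A rough by-eye check against the darkfield mark suggested about 2 mm short, but the two measured values outweigh that.
- **Surroundings:** By eye in the last scene picture, the dish, bottle, slide box and jar were where they started. The arm stood clear, touching nothing.

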